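Open the ratchet bench clamp and lock it open

ROBOT

A 6-joint arm with a two-finger parallel gripper is mounted at the origin on a cart in front of the work surface, level with it; the furniture and walls round the work are solid. World frame = base frame: x ahead of the robot, y to its left, z up, the work surface at z = 0. Lengths are in m, angles in rad, forces in N, time in s.
With the tool pointing down it reaches from about 0.375 to 0.9 m from the base axis. Payload 3.1 kg.
Tool frame: the origin (TCP) lies at the very end of the fingers, on their centre line; the grasp point (between the pads) lies 19 mm behind it; y points along the fingers, x is the direction in which the jaws open and shut, and the axes are right-handed (so a half turn about y gives the same grasp; the last joint's range is limited). The gripper opens to 87 mm and grips with 3 to 60 N. Pads are 19 mm wide; open, the fingers measure 117 mm over their backs; the gripper's body (75 mm by 190 mm) begins 51 mm behind the grasp point.
Start: joints at [-0.178, 0.527, 1.433, -0, 1.181, -0.178], TCP at [0.625, 0, 0.223] pointing down, gripper open.
Joint ranges: [-3.08, 3.08], [-0.75, 2.2], [0.22, 2.44], [-1.43, 4.57], [0, 2.65], [-2.85, 2.85]. Speed limits (rad/s): [2.79, 2.79, 3.14, 3.14, 3.14, 3.14].

INTERFACE

Orientations are given as a unit quaternion [x, y, z, w].
In Python, from rig import robot gives the robot as it stands.
- The arm moves only by the shell command python3 -m creep 'ROWS' [FORCE]. ROWS is JSON, a list of rows, each a list of 3 entries, a list of its own where there are three numbers: the shift along the tool's x, y, z in mm, then the turn about the tool's y in rad, then the opening, from 0 (shut) to 1 (fully open). A call has 1 to 8 rows; each row shifts and turns the commanded pose from where the row before left it, along the tool's axes as they then stand; what a row does not reach is not made up. A row lasts 1/10 s, in which the tool goes at most 50 mm and 8.59 degrees, less where a joint would pass 70% of its speed; a pose out of reach is approached as far as the arm can. A call with a gripper value outside its range is refused whole. The fingers move at their own pace and stop on an object; FORCE is the grip in N (left out, the last holds). Time passes only in rows, so rows that do not move let the fingers close. It gives the time, the measured TCP pose, the force and the opening at its end, in the units of the state.
- robot.get_obs(): the state, without advancing time (a new reading comes with each control period).
- robot.camera(name): name is "scene" or "side" or "wrist"; returns a dict with "pixels" (480x640x3 uint8, red, green, blue), "fx", "fy", "cx", "cy" (pixels), "position" and "rotation" of the camera in the world. Camera axes: x right, y up, looking along -z (the intrinsics and any distortion apply to the point x, -y, -z); pixel columns grow to the right and rows downward; lengths in m; the calibration is good to about 2 mm. A picture is of the moment at which its call begins. There is no depth.
- robot.hand_in(): hands the job in, once; it reports no verdict.
The state is a dict: "time": time; "q": joint angles; "joint_velocities": joint speeds; "joint_torque": joint torques, N m; "position": TCP position; "tool_rot": TCP orientation; "ft_force": force on the tool from outside, world axes, zero at the start; "moment": the same for the moment, N m; "grip_width": finger opening in m.
Only numpy, scipy, OpenCV 4.12 (cv2) and the standard library are available. Lean on these libraries where they do the work, as an engineer would, in place of code of your own. Each camera call takes 0.05 s, during which the arm holds its last target.

TASK

Open the ratchet clamp that holds the white box: swing the pawl's lever over towards the orange tail plate so that the pawl stays up clear of the teeth, then drag the toothed bar back by its tail plate until the jaw stands at least 5 cm off the box. Swing the lever back so that the pawl drops onto the bar, and tug the bar gently further back until a tooth bites on the pawl and holds firm. Leave the white box and the other things where they stand, and do not strain the ratchet.

Things in the scene. Friction and masses are not known exactly. Their poses are not given: they have to be found in the camera images.
- clamp_base: Fixed bench clamp: grey deck plate 345 x 100 x 10 mm with a blue guide housing. Origin on the worktop under the middle of the housing; x runs along the clamp from the orange tail plate to the jaw and white box, z up. Deck x = -60 to 285 mm; housing x = -50 to 45, y = -25 to 25, up to z = 46 (lugs at the pawl's hinge up to z = 59). Hinge axis along y at x = -30, z = 48.
- pawl (a joint): Pawl angle. 0: nose down at the root of a tooth, lever upright; 0.18: nose on top of a tooth; 0.9: fully open, at its stop. Pushing the lever's red roller towards -x of clamp_base raises the nose (angle grows), towards +x brings it back. Gravity only, about 1 N: let go below 0.45 it falls shut, above 0.7 it falls over and rests open at 0.9.
- pawl_bar (a point): Centre of the free-turning red roller (14 mm thick, 56 mm long across the clamp) on top of the pawl's lever, a flat steel bar 20 mm wide that rises 78 mm from the hinge. In clamp_base at x = -30, z = 126 mm with the pawl down, and x = -91, z = 96 mm with the pawl resting open.
- ratchet_bar: Loose toothed steel bar, 0.28 to 0.52 kg, sliding along x in the housing, which keeps it from lifting or turning. Origin on its underside 10 mm above the worktop, axes as clamp_base; at the start at x = 17 to 30 mm there. 30 mm wide, 18 high, x = -200 to 145. On top saw teeth 12 mm high every 20 mm: with the pawl down it slides freely to +x, but to -x only until a tooth's upright face meets the nose.
- tail_face (a point): On the orange tail plate standing up at the end of the bar: 8 mm thick, 50 mm wide, top 85 mm above the worktop (bar top there 28 mm). Middle of its face towards the housing, 65 mm above the worktop, x = -197 mm of ratchet_bar. Shut fingers put down between lever and plate can drag the bar towards -x.
- jaw_face (a point): Middle of the jaw's rubber face, 70 x 58 mm, at x = 155, z = 30 mm of ratchet_bar. Teeth bite with the bar's origin at x = 32, 12, -8, -28, -48, -68 and -88 mm in clamp_base; at -95 mm the jaw meets the housing, the bar's end of travel, where no tooth bites.
- end_stop: Fixed blue stop on the deck, behind the white box; origin at the foot of the face that looks to the jaw.
- white_box: White carton 62 x 62 x 58 mm standing loose on the deck between the jaw and the end stop, with about 1 to 3 mm of play; origin at the centre of its underside. Leave it there.
- small_box_3: Bystander: brown carton 65 x 110 x 40 mm beside the clamp, origin under its centre.
- tape_clear: Bystander: beige tape roll, 96 mm wide, 48 mm high, beside the clamp, origin under its centre.
- tape_brown: Bystander: brown tape roll, 110 mm wide, 48 mm high, origin under its centre.
- mouse: Bystander: black computer mouse 108 x 62 x 36 mm, origin under its centre.
- small_box_2: Bystander: white carton 58 x 58 x 75 mm, origin under its centre.
- screwdriver: Bystander: red and black screwdriver 203 mm long, origin under its centre.

How it is judged:
By the outcome, as a careful person would: the job done as asked, in the order asked, and still so for the second after the job is handed in, with the robot touching nothing.
It also fails if it takes over 58 s, if anything falls off the work surface, if the arm or the gripper's body presses on something with over 40 N, if the wrist force passes 120 N, or if a joint passes its speed limit or range.

## Working session

There is one attempt and no reset: what is moved stays moved. The work goes in short steps, Python scripts to look and compute and a shell command to move; the robot and the scene stay as the last step left them, time stands still between calls to the robot, and variables do not carry over. Pictures are saved under pics/ and viewed, and the job is handed in when it is done.

```bash
ls; mkdir -p pics; python3 - <<'E'
from rig import robot
import cv2,json
o=robot.get_obs();print(o)
for n in("scene","side","wrist"):
    c=robot.camera(n);cv2.imwrite(f"pics/{n}0.png",c["pixels"][:,:,::-1]);print(n,{k:v for k,v in c.items() if k!="pixels"})
E
```

```text
pics
{'time': 0.0, 'q': array([-1.78513369e-01,  5.28468373e-01,  1.43394390e+00, -3.03353947e-05,
        1.18136907e+00, -1.78535888e-01]), 'joint_velocities': array([-9.49805099e-04, -6.69610899e-04, -6.88615555e-04,  6.61526617e-05,
       -6.74126599e-04,  6.69087831e-06]), 'joint_torque': array([-5.45745443e-04, -4.40045428e+01, -1.76593530e+01,  6.32597599e-02,
        5.83207863e-02, -1.53719384e-04]), 'position': array([6.24249782e-01, 1.47762272e-04, 2.21557046e-01]), 'tool_rot': array([-0.7069787 ,  0.00075124,  0.00077533,  0.70723401]), 'ft_force': array([-0.44509577, -0.00763311, -0.47668383]), 'moment': array([ 0.01474943,  0.02556468, -0.03831994]), 'grip_width': 0.08681909702998465}
scene {'fx': 602.7255965119269, 'fy': 602.7255965119269, 'cx': 327.52434068155554, 'cy': 247.31747051149708, 'position': array([-0.16237454,  1.00469616,  0.81896014]), 'rotation': array([-0.13845784,  0.50499752,  0.81495191, -0.24831496])}
side {'fx': 466.9907339511218, 'fy': 466.9907339511218, 'cx': 320.8545772788133, 'cy': 238.1834684998139, 'position': array([ 0.27751596, -1.20901158,  0.61085977]), 'rotation': array([ 0.53355719, -0.07961126, -0.10579486,  0.83533599])}
wrist {'fx': 396.754826789496, 'fy': 396.754826789496, 'cx': 325.6485666497177, 'cy': 234.07070472101913, 'position': array([0.62524627, 0.07059436, 0.38405905]), 'rotation': array([-1.30303611e-01,  1.12741328e-03,  7.17999666e-04,  9.91473238e-01])}
```

View pics/scene0.png

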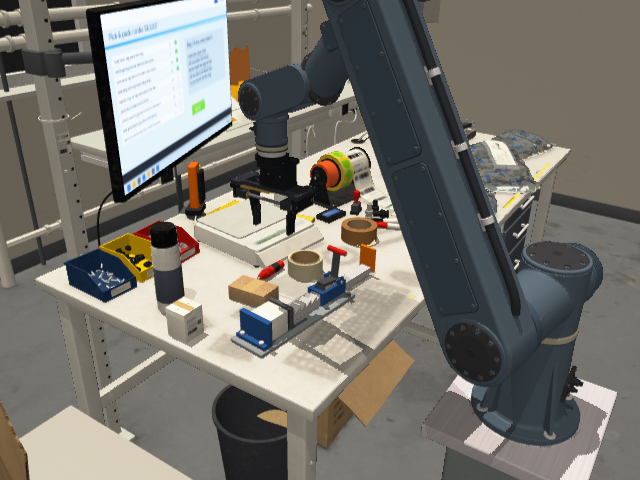

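View pics/side0.png

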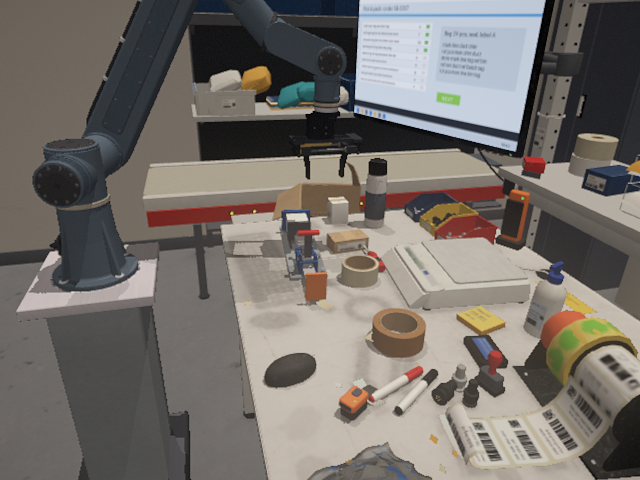

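View pics/wrist0.png

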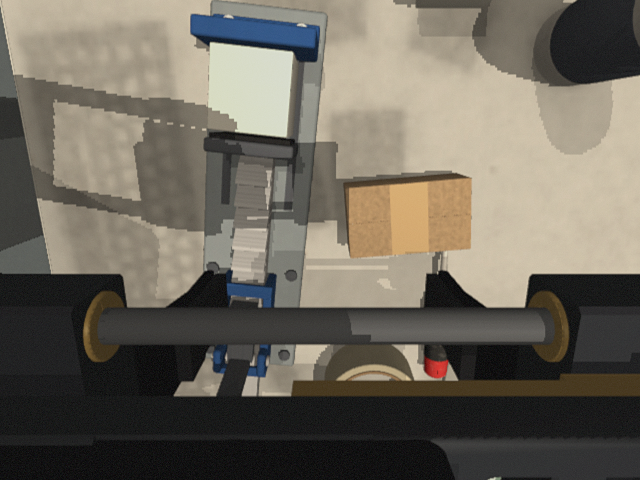

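```bash
cat > h.py <<'E'
import numpy as np,cv2
from scipy.spatial.transform import Rotation as R
from rig import robot
def ray(c,u,v):
    d=np.array([(u-c["cx"])/c["fx"],-(v-c["cy"])/c["fy"],-1.0])
    q=np.array(c["rotation"]); M=R.from_quat(q).as_matrix()
    d=M@d; return np.array(c["position"]),d/np.linalg.norm(d)
def onz(c,u,v,z):
    p,d=ray(c,u,v); return p+d*(z-p[2])/d[2]
def tri(rs):
    A=np.zeros((3,3));b=np.zeros(3)
    for p,d in rs:
        P=np.eye(3)-np.outer(d,d);A+=P;b+=P@p
    x=np.linalg.solve(A,b);return x,[np.linalg.norm((np.eye(3)-np.outer(d,d))@(x-p)) for p,d in rs]
def proj(c,X):
    M=R.from_quat(c["rotation"]).as_matrix();x=M.T@(np.asarray(X)-c["position"])
    return np.array([c["cx"]-c["fx"]*x[0]/x[2],c["cy"]+c["fy"]*x[1]/x[2]])
def crop(c,name,box,s):
    x0,y0,x1,y1=box;im=c["pixels"][y0:y1,x0:x1,::-1]
    cv2.imwrite("pics/"+name,cv2.resize(im,None,fx=s,fy=s,interpolation=cv2.INTER_CUBIC))
def blobs(c,lo,hi,box=None,mn=15):
    hsv=cv2.cvtColor(c["pixels"],cv2.COLOR_RGB2HSV);m=cv2.inRange(hsv,np.array(lo),np.array(hi))
    if box:
        k=np.zeros_like(m);k[box[1]:box[3],box[0]:box[2]]=1;m=m*k
    n,l,s,ce=cv2.connectedComponentsWithStats(m)
    return [(s[i].tolist(),ce[i].round(1).tolist()) for i in range(1,n) if s[i][4]>=mn]
E
python3 - <<'E'
from h import *
c=robot.camera("scene");crop(c,"sc1.png",(220,230,390,360),4.5)
s=robot.camera("side");crop(s,"sd1.png",(265,195,385,310),5)
w=robot.camera("wrist")
for n,cc,b in(("scene",c,(220,230,390,300)),("side",s,(265,195,385,310))):
    print(n,"red",blobs(cc,(0,160,80),(5,255,255),b),"or",blobs(cc,(6,160,80),(14,255,255),b),"blue",blobs(cc,(100,130,40),(125,255,255),b))
E
```

```text
scene red [([328, 245, 19, 11, 93], [336.4, 250.1]), ([276, 260, 8, 9, 36], [280.4, 263.3]), ([259, 266, 16, 13, 135], [266.9, 272.2])] or [([360, 243, 16, 29, 302], [367.4, 256.3])] blue [([324, 272, 7, 5, 21], [326.8, 274.0]), ([308, 277, 38, 23, 358], [329.9, 290.0])]
side red [([360, 196, 5, 14, 39], [362.5, 201.4]), ([265, 202, 11, 10, 85], [269.3, 206.6]), ([298, 230, 21, 5, 89], [308.0, 232.0]), ([368, 252, 9, 5, 28], [372.2, 254.0]), ([379, 261, 6, 6, 19], [381.2, 263.9])] or [([307, 273, 19, 2, 30], [316.5, 273.5])] blue [([282, 210, 28, 2, 42], [293.9, 210.4])]
```

View pics/sc1.png

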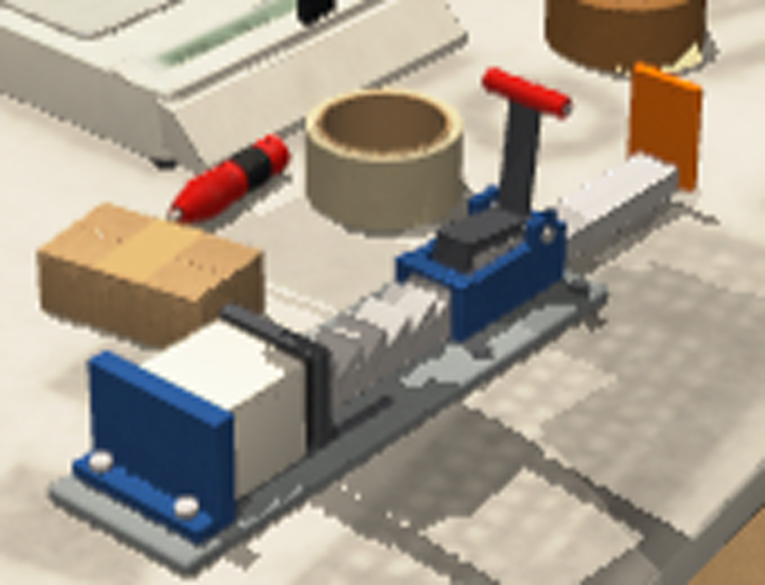

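View pics/sd1.png

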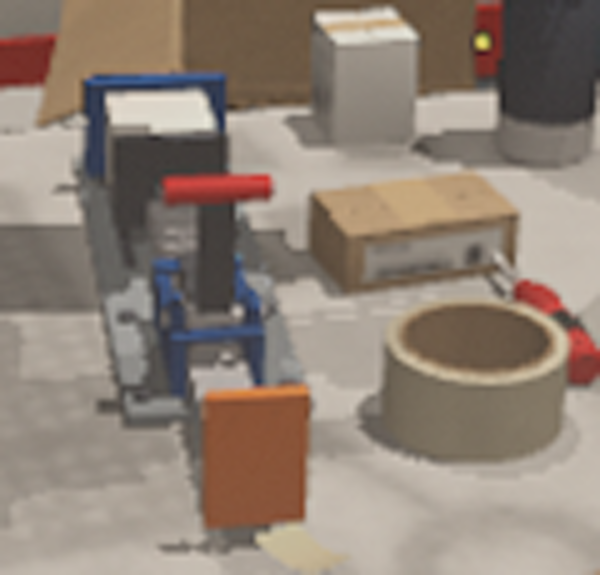

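```bash
python3 - <<'E'
from h import *
c=robot.camera("scene");s=robot.camera("side");w=robot.camera("wrist")
crop(w,"w1.png",(180,0,340,110),5)
f=lambda p,o,k:(p[0]/k+o[0],p[1]/k+o[1])
S=lambda x,y:ray(c,*f((x,y),(220,230),4.5))
D=lambda x,y:ray(s,*f((x,y),(265,195),5))
for n,a,b in(("roller c",(527,91),(218,189)),("rollerL",(487,78),(272,187)),("rollerR",(568,105),(163,190)),("tail far",(640,66),(309,391)),("tail near",(702,90),(204,391)),("stop top +x",(95,357),(226,77)),("stop top -x",(232,408),(87,80))):
    x,e=tri([S(*a),D(*b)]);print(n,(x*1000).round(1),np.round(np.array(e)*1000,1))
for p in((327,15),(293,365),(305,240)):print("deck edge",(onz(w,*p,.01)*1000).round(1))
for p in((52,487),(192,572),(605,300)):q=f(p,(220,230),4.5);print("deck scene",(onz(c,*q,.01)*1000).round(1))
E
```

```text
roller c [ 541.1 -154.6  125.3] [0.1 0.1]
rollerL [ 569.1 -156.5  124.5] [0.2 0.2]
rollerR [ 512.8 -152.1  126.3] [0.3 0.3]
tail far [ 548.9 -296.6   82.4] [1.8 1.8]
tail near [ 500.9 -287.7   83.8] [1.7 1.7]
stop top +x [616.9 131.1  70.9] [0.4 0.4]
stop top -x [528.  133.3  75.5] [0.2 0.2]
deck edge [626.3 163.4  10. ]
deck edge [ 590.5 -175.3   10. ]
deck edge [605.1 -35.9  10. ]
deck scene [619.  165.3  10. ]
deck scene [517.6 179.8  10. ]
deck scene [ 482.5 -152.1   10. ]
```

View pics/w1.png

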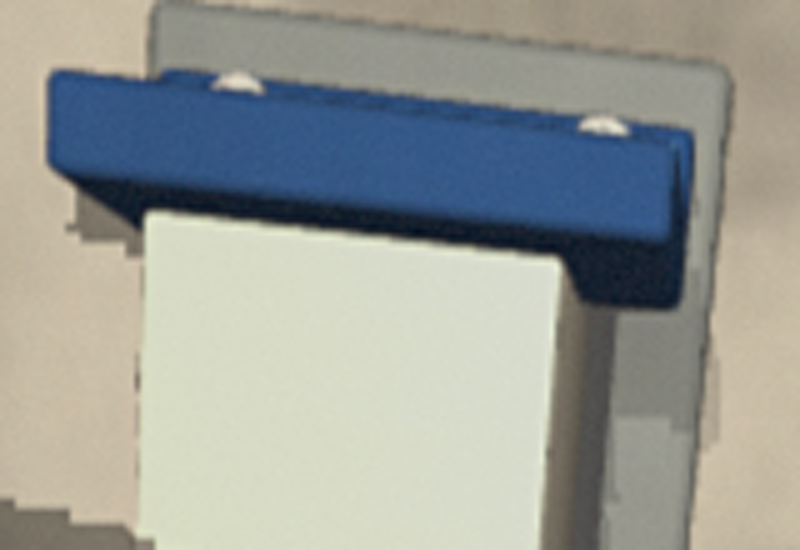

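The scene view puts the roller at (337,250) and the side view at (309,233). The two rays agree on (541,-155,125) mm. The deck edges put the clamp's x axis 6° off world +y towards +x, with its origin near (545,-114). The pawl is riding at about 0.14 on a tooth, and the bar is at x≈22. I'll align the tool, shut the fingers and move above the housing.

```bash
python3 -m creep '[[[0,0,0],0.105,0],[[-9.5,0,-17.4],0,0],[[-9.5,0,-17.4],0,0],[[-9.5,0,-17.4],0,0],[[-9.5,0,-17.4],0,0],[[-9.5,0,-17.4],0,0],[[-9.5,0,-17.4],0,0],[[-9.5,0,-17.2],0,0]]' 20
python3 -m creep '[[[0,15,0],0,0],[[0,15,0],0,0],[[0,0,0],0,0]]'
cat >> h.py <<'E'
EX=np.array([.1045,.9945,0]);EY=np.array([-.9945,.1045,0]);OR=np.array([.545,-.114,0])
def cl(p): d=np.asarray(p)-OR; return np.round(1000*np.array([d@EX,d@EY,d[2]]),1)
def st():
    o=robot.get_obs();print("t",round(o["time"],2),"tcp clamp",cl(o["position"]),"F x,y,z clamp",np.round([o["ft_force"]@EX,o["ft_force"]@EY,o["ft_force"][2]],1),"w",round(o["grip_width"],4),"toolz",R.from_quat(o["tool_rot"]).as_matrix()[:,2].round(3))
E
python3 - <<'E'
from h import *
st()
s=robot.camera("side");crop(s,"sd2.png",(265,175,385,310),4)
c=robot.camera("scene");crop(c,"sc2.png",(220,220,390,360),4)
w=robot.camera("wrist");cv2.imwrite("pics/w2.png",w["pixels"][:,:,::-1])
E
```

```text
time: 1.25
position: [0.5447, -0.1153, 0.2226]
tool_rot: [0.706, -0.037, 0.036, -0.706]
ft_force: [0.5, 0.6, 1.1]
grip_width: 0.0311
time: 1.55
position: [0.5438, -0.1143, 0.191]
tool_rot: [-0.706, 0.039, -0.035, 0.707]
ft_force: [-0.4, 0.1, -0.7]
grip_width: 0.0072
t 1.55 tcp clamp [ -0.4   1.2 191. ] F x,y,z clamp [ 0.   0.4 -0.7] w 0.0072 toolz [0.104 0.995 0.001]
```

View pics/sd2.png

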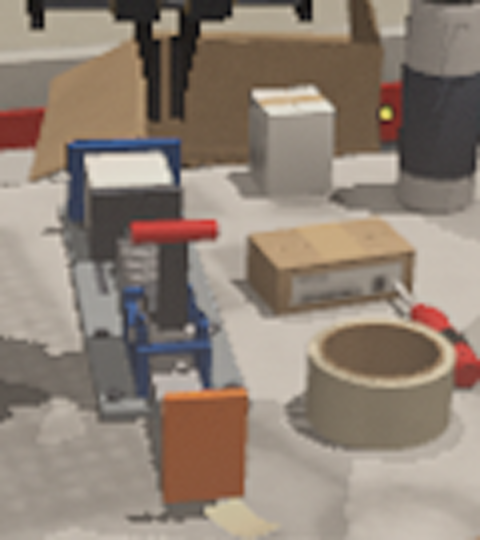

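View pics/sc2.png

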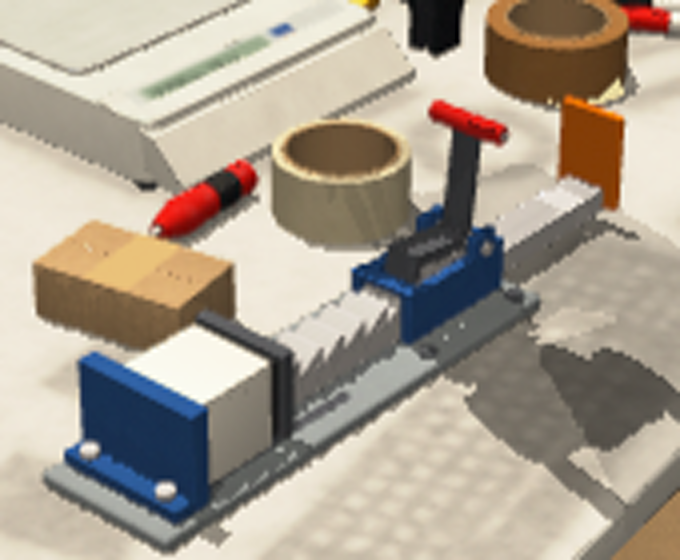

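View pics/w2.png

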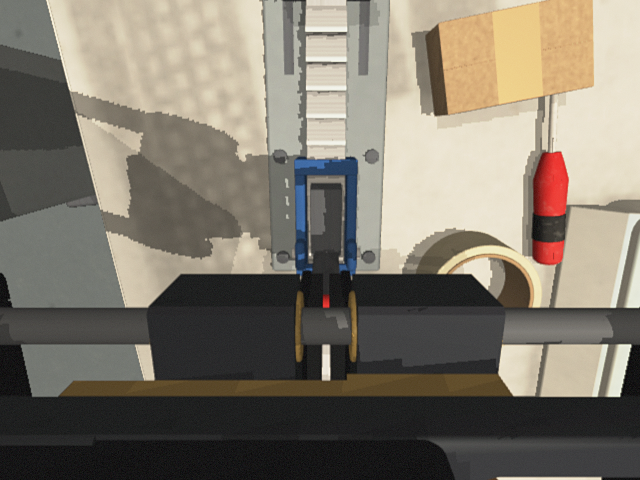

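```bash
python3 - <<'E'
from h import *
w=robot.camera("wrist");c=robot.camera("scene")
for n,p,z in(("deck cor +y",(272,270),.01),("deck cor -y",(378,270),.01),("deck L",(262,5),.01),("deck R",(389,5),.01),("hous x45 +y",(295,157),.046),("hous x45 -y",(356,157),.046)):
    print(n,cl(onz(w,*p,z)))
for n,p in(("far -y",(45,475)),("far +y",(170,540))):print(n,cl(onz(c,p[0]/4+220,p[1]/4+220,.01)))
print("roller",cl([.5411,-.1546,.1253]),"tail",cl([.5249,-.2921,.083]))
E
```

```text
deck cor +y [-56.8  47.7  10. ]
deck cor -y [-56.6 -50.2  10. ]
deck L [162.7  48.1  10. ]
deck R [162.9 -51.   10. ]
hous x45 +y [48.5 21.8 46. ]
hous x45 -y [ 48.6 -25.   46. ]
far -y [287.3 -43.4  10. ]
far +y [284.2  52.4  10. ]
roller [-40.8  -0.4 125.3] tail [-179.2    1.4   83. ]
```

The clamp frame checks out to about 3 mm. Now I'll lower to roller height, with the fingers on the jaw side of the roller.

```bash
python3 -m creep '[[[0,15,0],0,0],[[0,15,0],0,0],[[0,15,0],0,0],[[0,15,0],0,0],[[0,11,0],0,0],[[0,0,0],0,0],[[0,0,0],0,0]]'
python3 - <<'E'
from h import *
st()
E
python3 -m creep '[[[0,0,-6],0,0],[[0,0,-6],0,0],[[0,0,-6],0,0],[[0,0,-6],0,0],[[0,0,-6],0,0],[[0,0,0],0,0]]'
python3 - <<'E'
from h import *
st()
s=robot.camera("side");crop(s,"sd3.png",(265,175,385,310),4)
c=robot.camera("scene");crop(c,"sc3.png",(220,220,390,360),4)
E
```

```text
time: 2.5
position: [0.5465, -0.114, 0.1219]
tool_rot: [0.706, -0.037, 0.037, -0.706]
ft_force: [0.2, -0.4, 0.5]
grip_width: 0.0002
t 2.5 tcp clamp [ 1.000e-01 -1.500e+00  1.219e+02] F x,y,z clamp [-0.4 -0.2  0.5] w 0.0002 toolz [ 0.105  0.995 -0.   ]
time: 3.1
position: [0.543, -0.1449, 0.1216]
tool_rot: [0.706, -0.037, 0.038, -0.706]
ft_force: [0.2, -0.5, -0.3]
grip_width: 0.0005
t 3.1 tcp clamp [-30.9  -1.3 121.6] F x,y,z clamp [-0.5 -0.3 -0.3] w 0.0005 toolz [ 0.106  0.994 -0.   ]
```

View pics/sc3.png

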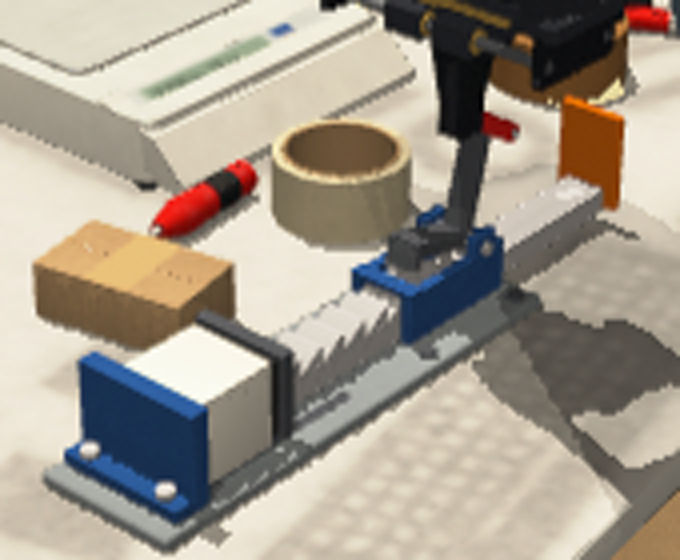

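The fingers are on the jaw side of the roller and the pawl has begun to lift. I'll continue along the arc.

```bash
python3 -m creep '[[[0,0,-6],0,0],[[0,2,-6],0,0],[[0,3,-6],0,0],[[0,3,-6],0,0],[[0,4,-6],0,0],[[0,4,-5],0,0],[[0,4,-5],0,0],[[0,0,0],0,0]]'
python3 - <<'E'
from h import *
st()
s=robot.camera("side");crop(s,"sd4.png",(265,175,385,310),4)
c=robot.camera("scene");crop(c,"sc4.png",(220,220,390,360),4)
E
```

```text
time: 4.0
position: [0.5384, -0.1842, 0.1008]
tool_rot: [-0.706, 0.038, -0.037, 0.706]
ft_force: [-0.2, -0.7, -0.2]
grip_width: 0.0007
t 4.0 tcp clamp [-70.5  -0.8 100.8] F x,y,z clamp [-0.7  0.1 -0.2] w 0.0007 toolz [0.106 0.994 0.   ]
```

View pics/sc4.png

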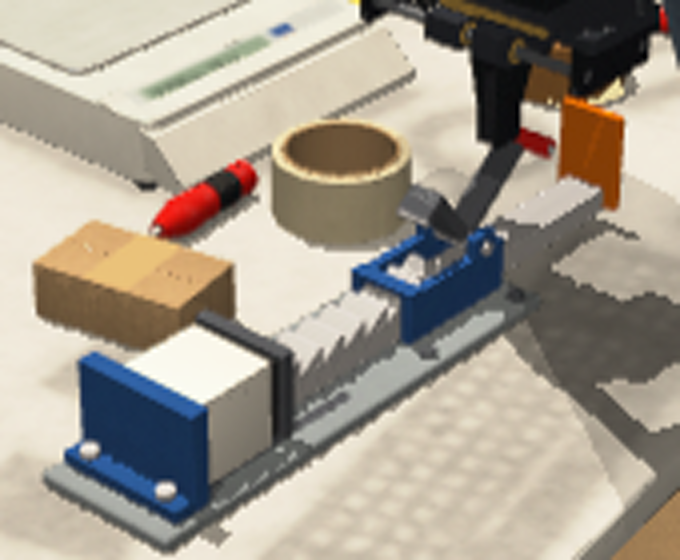

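View pics/sd4.png

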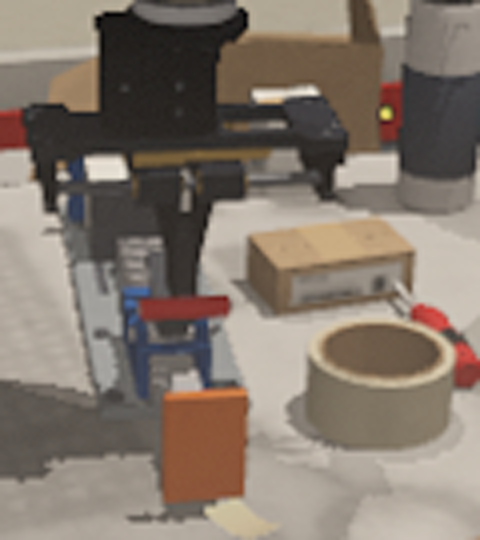

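```bash
python3 -m creep '[[[0,-15,3],0,0],[[0,-15,0],0,0],[[0,-15,0],0,0],[[0,0,-18],0,0],[[0,0,-18],0,0],[[0,0,-18],0,0],[[0,0,-18],0,0],[[0,0,0],0,0]]'
python3 - <<'E'
from h import *
st()
s=robot.camera("side");crop(s,"sd5.png",(265,175,385,310),4)
c=robot.camera("scene");crop(c,"sc5.png",(220,220,390,360),4)
f=lambda n:None
E
```

```text
time: 4.9
position: [0.5313, -0.2557, 0.1459]
tool_rot: [0.706, -0.038, 0.039, -0.706]
ft_force: [0.2, 0.7, 0.4]
grip_width: 0.0009
t 4.9 tcp clamp [-142.4   -1.1  145.9] F x,y,z clamp [ 0.7 -0.1  0.4] w 0.0009 toolz [ 0.109  0.994 -0.001]
```

View pics/sc5.png

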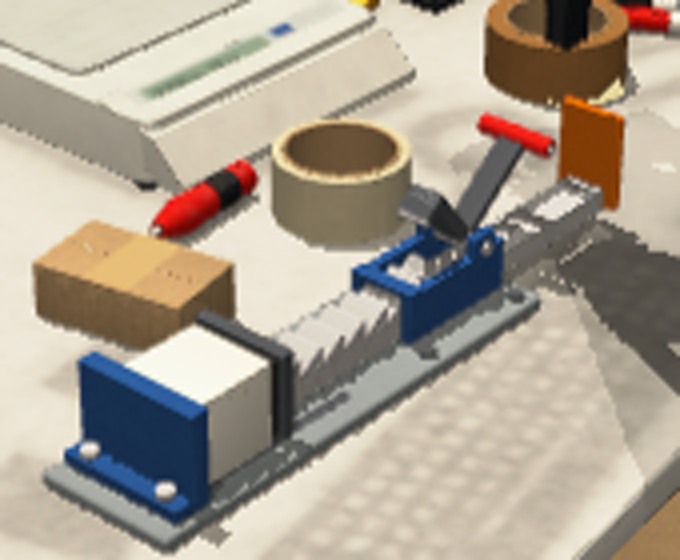

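View pics/sd5.png

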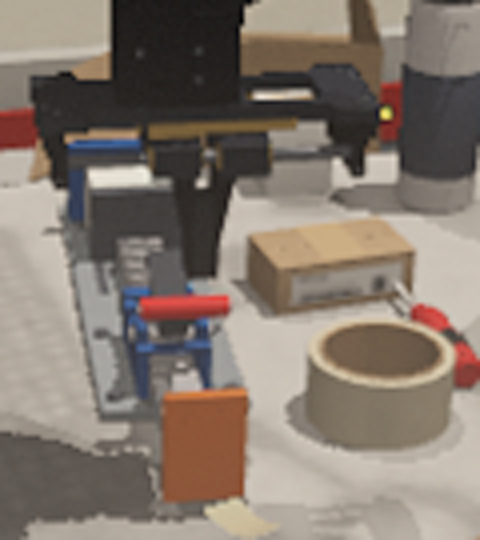

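```bash
python3 - <<'E'
from h import *
s=robot.camera("side");c=robot.camera("scene")
x,e=tri([ray(c,349,253.7),ray(s,311.3,251.7)]);print(cl(x),e)
E
python3 -m creep '[[[0,15,0],0,0],[[0,15,0],0,0],[[0,15,0],0,0],[[0,15,0],0,0],[[0,15,0],0,0],[[0,12,0],0,0],[[0,0,0],0,0],[[0,0,0],0,0]]'
python3 - <<'E'
from h import *
st()
c=robot.camera("scene");crop(c,"sc6.png",(220,220,390,360),4)
E
```

```text
[-91.5  -0.1  96.2] [np.float64(0.0006187268032443866), np.float64(0.0006187268032442321)]
time: 5.9
position: [0.5316, -0.2518, 0.0596]
tool_rot: [-0.706, 0.037, -0.037, 0.706]
ft_force: [-0.2, 0.3, 0.6]
grip_width: 0.0004
t 5.9 tcp clamp [-138.4   -1.1   59.6] F x,y,z clamp [0.3 0.3 0.6] w 0.0004 toolz [0.104 0.995 0.   ]
```

View pics/sc6.png

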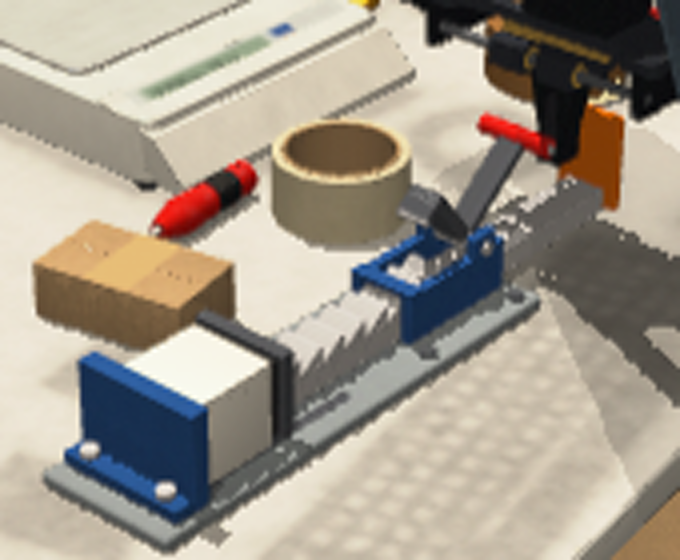

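The roller rests at (-91.5, 96.2), so the pawl is open at 0.9 and the frame is confirmed. Next I'll drag the bar.

```bash
for i in 1; do python3 -m creep '[[[0,0,-5],0,0],[[0,0,-5],0,0],[[0,0,-5],0,0],[[0,0,-4],0,0],[[0,0,-3],0,0],[[0,0,-3],0,0],[[0,0,-3],0,0]]'; done
python3 - <<'E'
from h import *
st()
E
python3 -m creep '[[[0,0,-3],0,0],[[0,0,-4],0,0],[[0,0,-4],0,0],[[0,0,-4],0,0],[[0,0,-4],0,0],[[0,0,-4],0,0],[[0,0,-4],0,0],[[0,0,-4],0,0]]'
python3 - <<'E'
from h import *
st()
E
python3 -m creep '[[[0,0,-4],0,0],[[0,0,-4],0,0],[[0,0,-4],0,0],[[0,0,-3],0,0],[[0,0,-2],0,0],[[0,0,-1],0,0],[[0,0,0],0,0]]'
python3 - <<'E'
from h import *
st()
c=robot.camera("scene");crop(c,"sc7.png",(220,220,390,360),4)
s=robot.camera("side");crop(s,"sd7.png",(265,175,385,310),4)
E
```

```text
time: 6.65
position: [0.5283, -0.2794, 0.0595]
tool_rot: [-0.706, 0.037, -0.037, 0.707]
ft_force: [-0.6, 3.4, 0.0]
grip_width: 0.0006
t 6.65 tcp clamp [-166.2   -0.6   59.5] F x,y,z clamp [3.4 0.9 0. ] w 0.0006 toolz [0.105 0.994 0.001]
time: 7.45
position: [0.5252, -0.3112, 0.0595]
tool_rot: [-0.706, 0.037, -0.037, 0.706]
ft_force: [-0.3, 3.1, 0.2]
grip_width: 0.0003
t 7.45 tcp clamp [-198.2   -1.    59.5] F x,y,z clamp [3.1 0.6 0.2] w 0.0003 toolz [0.105 0.994 0.   ]
time: 8.15
position: [0.5235, -0.3291, 0.0596]
tool_rot: [0.706, -0.037, 0.037, -0.706]
ft_force: [0.8, 1.0, 0.7]
grip_width: 0.0003
t 8.15 tcp clamp [-216.1   -1.1   59.6] F x,y,z clamp [ 1.1 -0.7  0.7] w 0.0003 toolz [ 0.105  0.994 -0.   ]
```

View pics/sc7.png

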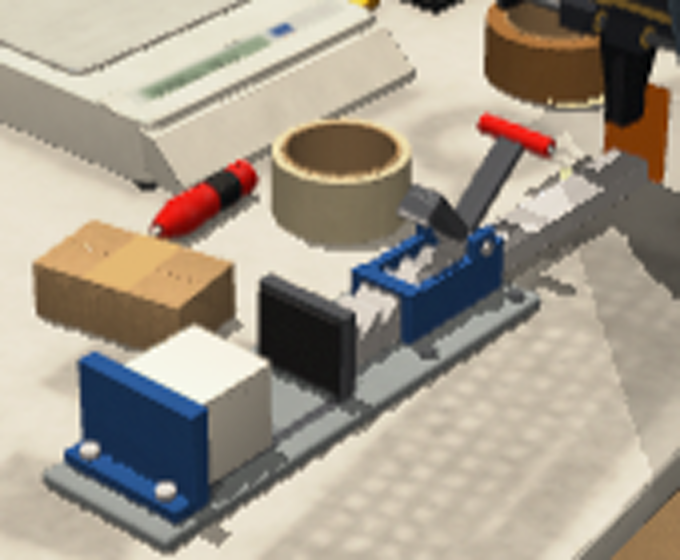

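View pics/sd7.png

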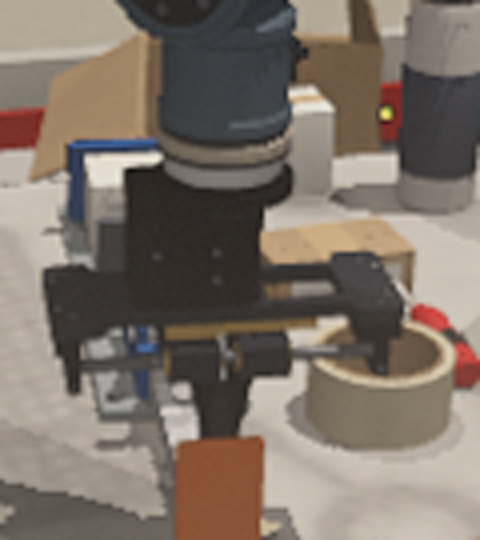

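```bash
python3 - <<'E'
from h import *
c=robot.camera("scene")
f=lambda x,y,z:cl(onz(c,x/4+220,y/4+220,z))
print("jaw",f(262,281,.069),f(345,315,.069),f(342,400,.011))
print("box top -x edge",f(197,326,.068),f(270,366,.068), "bottom",f(272,445,.01))
E
```

```text
jaw [120.9 -28.9  69. ] [117.2  33.9  69. ] [120.   34.7  11. ]
box top -x edge [182.2 -24.   68. ] [185.6  36.7  68. ] bottom [181.   33.6  10. ]
```

```bash
python3 - <<'E'
from h import *
c=robot.camera("scene");s=robot.camera("side")
crop(c,"sc8.png",(300,225,400,300),8);crop(s,"sd8.png",(295,270,345,320),10)
crop(c,"sc9.png",(270,280,330,340),10)
E
```

```text
(no output)
```

View pics/sc8.png

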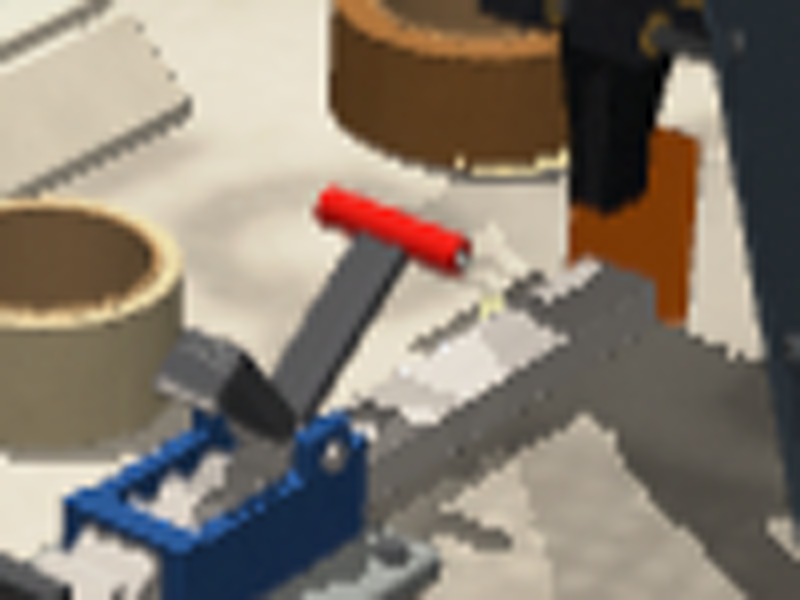

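View pics/sd8.png

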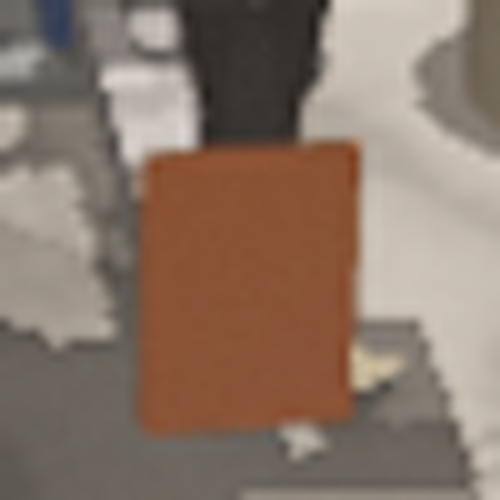

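View pics/sc9.png

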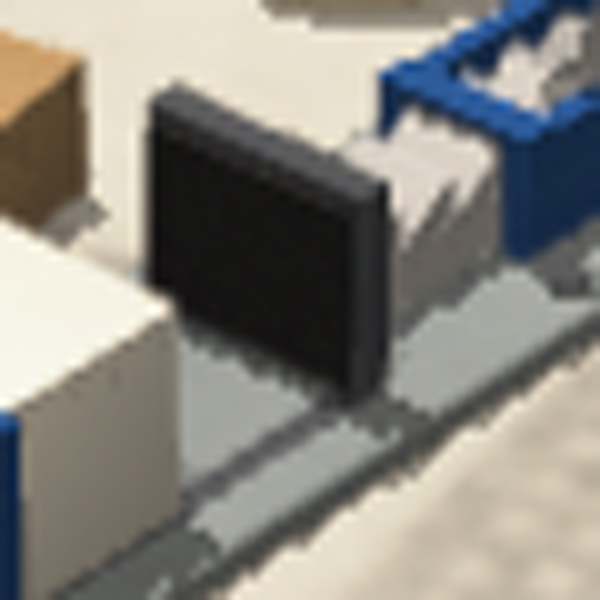

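```bash
python3 - <<'E'
from h import *
c=robot.camera("scene");s=robot.camera("side")
f=lambda x,y,z:cl(onz(c,x,y,z))
print("jaw",f(285,290,.069),f(305.5,300,.069),f(305,319.5,.011))
print("box",f(287.5,311.5,.068),f(288,330.5,.01))
print("tail top +y",f(387.1,242.0,.085),f(381.3,241,.085))
print("tail side back top", cl(onz(s,309.5,285.5,.085)),cl(onz(s,331,284.3,.085)))
E
```

```text
jaw [120.8 -30.6  69. ] [122.6  36.2  69. ] [119.2  32.3  11. ]
box [185.6  36.7  68. ] [178.7  31.6  10. ]
tail top +y [-234.7   24.4   85. ] [-229.2    8.9   85. ]
tail side back top [-233.9   23.6   85. ] [-234.7  -24.5   85. ]
```

The tail plate's back edge puts the bar at about -29, the tool gives -29 and the jaw gives -34. The gap to the box is 55 to 60 mm. I'll go 8 mm further so the bar sits mid-tooth, short of the -48 bite, then back off the plate and lift.

```bash
python3 -m creep '[[[0,0,-3],0,0],[[0,0,-3],0,0],[[0,0,-2],0,0],[[0,0,-1],0,0],[[0,0,0],0,0],[[0,0,0],0,0]]'
python3 - <<'E'
from h import *
st()
c=robot.camera("scene");crop(c,"sc10.png",(270,280,330,340),10)
s=robot.camera("side");crop(s,"sd10.png",(295,270,345,320),10)
E
```

```text
time: 9.1
position: [0.5225, -0.338, 0.0596]
tool_rot: [0.706, -0.037, 0.037, -0.706]
ft_force: [-0.1, 1.3, -0.5]
grip_width: 0.0006
t 9.1 tcp clamp [-225.1   -1.1   59.6] F x,y,z clamp [ 1.3  0.2 -0.5] w 0.0006 toolz [ 0.105  0.994 -0.   ]
```

View pics/sd10.png

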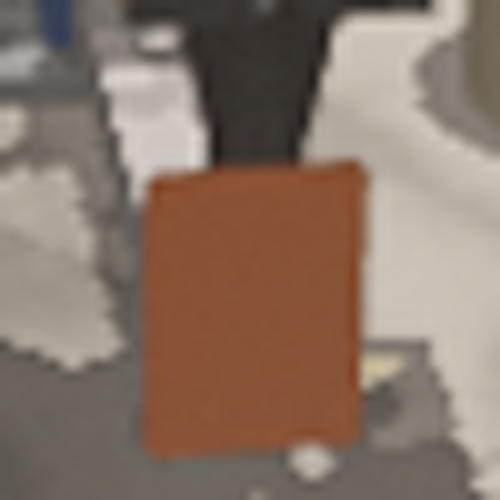

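View pics/sc10.png

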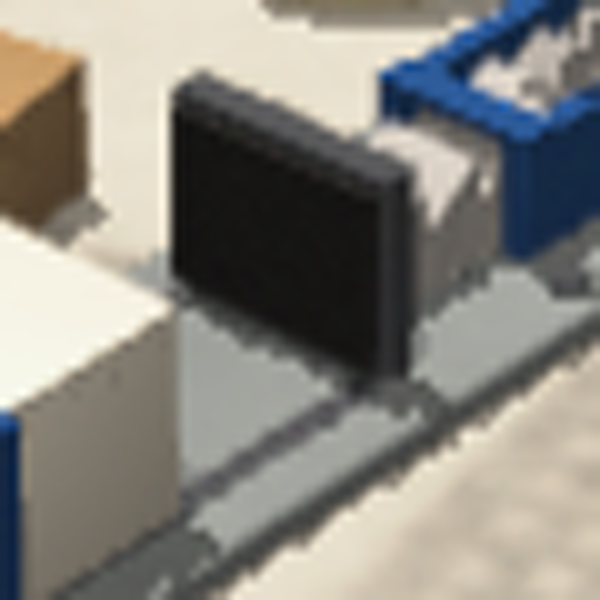

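```bash
python3 -m creep '[[[0,0,3],0,0],[[0,0,5],0,0],[[0,-10,0],0,0],[[0,-20,0],0,0],[[0,-20,0],0,0],[[0,-10,0],0,0],[[0,0,10],0,0],[[0,0,20],0,0]]'
python3 -m creep '[[[0,0,20],0,0],[[0,0,20],0,0],[[0,0,15],0,0],[[0,0,3],0,0],[[0,12,0],0,0],[[0,12,0],0,0],[[0,12,0],0,0],[[0,0,0],0,0]]'
python3 - <<'E'
from h import *
st()
c=robot.camera("scene");crop(c,"sc11.png",(220,220,390,360),4)
s=robot.camera("side");crop(s,"sd11.png",(295,270,345,320),10)
E
```

```text
time: 10.0
position: [0.5265, -0.3, 0.1196]
tool_rot: [0.706, -0.038, 0.038, -0.706]
ft_force: [-0.2, 0.0, 0.2]
grip_width: 0.0002
time: 10.8
position: [0.531, -0.242, 0.0809]
tool_rot: [-0.705, 0.039, -0.036, 0.707]
ft_force: [0.1, -0.3, 0.7]
grip_width: 0.0002
t 10.8 tcp clamp [-128.8    0.5   80.9] F x,y,z clamp [-0.3 -0.1  0.7] w 0.0002 toolz [0.106 0.994 0.002]
```

View pics/sc11.png

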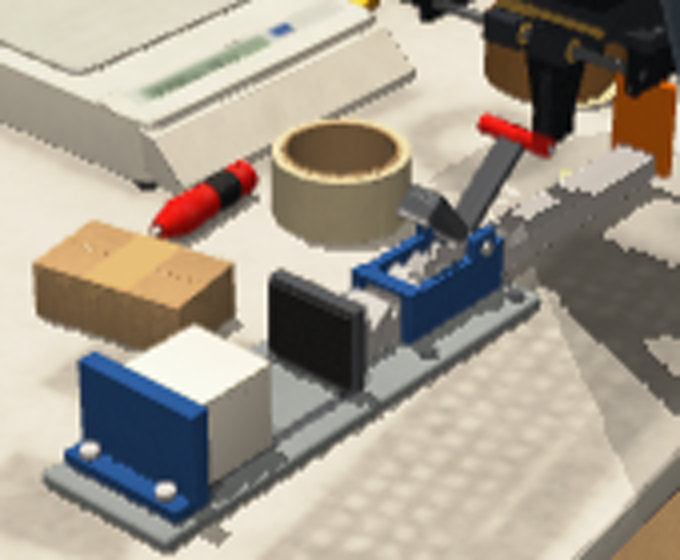

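View pics/sd11.png

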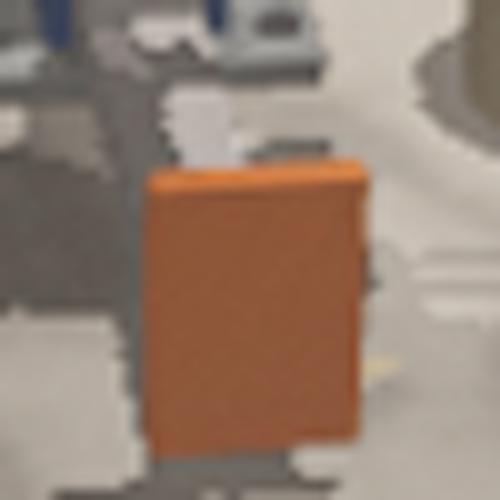

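```bash
python3 -m creep '[[[0,0,9],0,0],[[0,0,7],0,0],[[0,0,5],0,0],[[0,-2,5],0,0],[[0,-2,5],0,0],[[0,-2,5],0,0],[[0,-2,5],0,0],[[0,-2,5],0,0]]'
python3 -m creep '[[[0,-2,4],0,0],[[0,0,4],0,0],[[0,0,3],0,0],[[0,0,0],0,0]]'
python3 - <<'E'
from h import *
st()
c=robot.camera("scene");crop(c,"sc12.png",(220,220,390,360),4)
E
```

```text
time: 11.7
position: [0.5375, -0.196, 0.0938]
tool_rot: [-0.706, 0.037, -0.037, 0.706]
ft_force: [0.1, -0.2, 0.4]
grip_width: 0.0007
time: 12.1
position: [0.5385, -0.185, 0.0954]
tool_rot: [-0.706, 0.037, -0.037, 0.706]
ft_force: [-1.1, -0.7, 0.4]
grip_width: 0.0003
t 12.1 tcp clamp [-71.3  -0.9  95.4] F x,y,z clamp [-0.8  1.   0.4] w 0.0003 toolz [0.104 0.995 0.   ]
```

View pics/sc12.png

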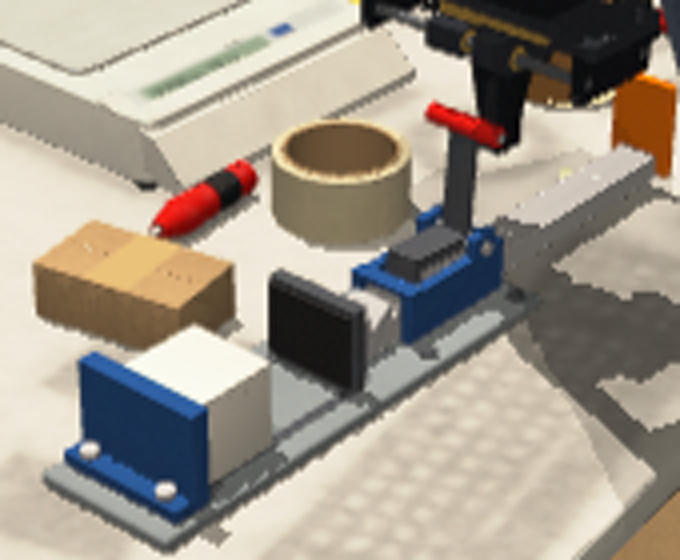

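The pawl has dropped onto the bar. I'll go back to the tail plate.

```bash
python3 -m creep '[[[0,0,-8],0,0],[[0,-5,-20],0,0],[[0,0,-20],0,0],[[0,0,-20],0,0],[[0,0,-20],0,0],[[0,0,-20],0,0],[[0,0,-15],0,0],[[0,0,-6],0,0]]'
python3 -m creep '[[[0,10,0],0,0],[[0,15,0],0,0],[[0,15,0],0,0],[[0,0,-6],0,0],[[0,0,-6],0,0],[[0,0,-6],0,0],[[0,0,-3],0,0],[[0,0,0],0,0]]'
python3 - <<'E'
from h import *
st()
c=robot.camera("scene");crop(c,"sc13.png",(220,220,390,360),4)
s=robot.camera("side");crop(s,"sd13.png",(295,270,345,320),10)
E
```

```text
time: 12.95
position: [0.5249, -0.3161, 0.1005]
tool_rot: [0.706, -0.038, 0.038, -0.706]
ft_force: [-0.9, 0.0, -0.7]
grip_width: 0.0004
time: 13.75
position: [0.5231, -0.3358, 0.0612]
tool_rot: [0.707, -0.037, 0.038, -0.706]
ft_force: [0.3, -0.3, 0.1]
grip_width: 0.0003
t 13.75 tcp clamp [-222.9   -1.4   61.2] F x,y,z clamp [-0.3 -0.4  0.1] w 0.0003 toolz [ 0.106  0.994 -0.001]
```

View pics/sc13.png

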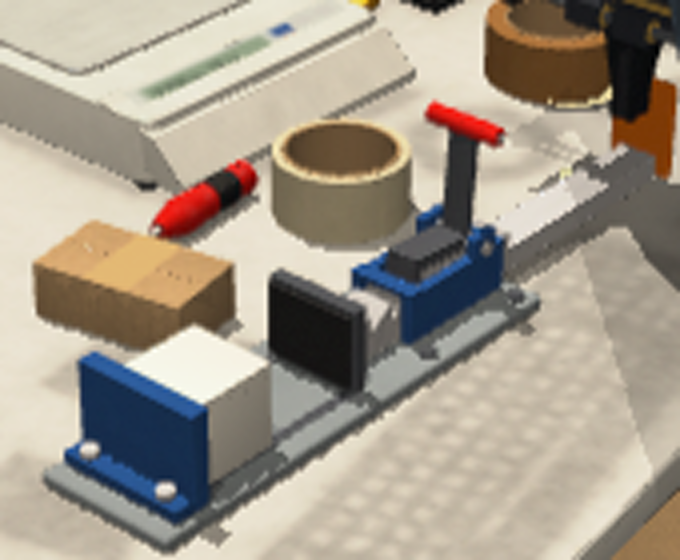

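View pics/sd13.png

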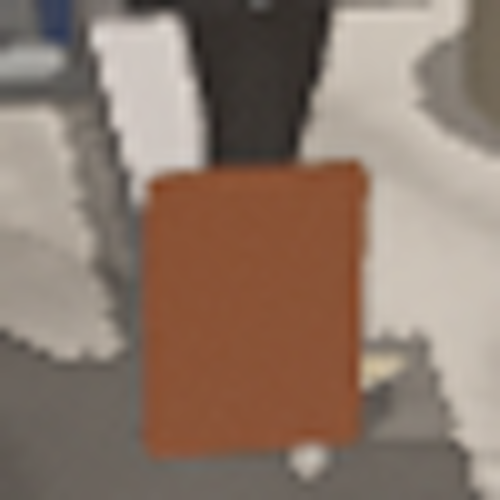

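```bash
for i in 1; do python3 -m creep '[[[0,0,-1],0,0],[[0,0,-1],0,0],[[0,0,-1],0,0],[[0,0,-1],0,0],[[0,0,-1],0,0],[[0,0,-1],0,0],[[0,0,0],0,0]]'; done
python3 -m creep '[[[0,0,-1],0,0],[[0,0,-1],0,0],[[0,0,-1],0,0]]'
python3 - <<'E'
from h import *
st()
E
```

```text
time: 14.55
position: [0.5221, -0.3404, 0.0604]
tool_rot: [-0.706, 0.037, -0.037, 0.706]
ft_force: [0.8, 1.9, -0.1]
grip_width: 0.0004
time: 14.85
position: [0.5219, -0.3437, 0.0605]
tool_rot: [-0.706, 0.037, -0.037, 0.706]
ft_force: [0.1, 2.7, 0.1]
grip_width: 0.0005
t 14.85 tcp clamp [-230.8   -1.    60.5] F x,y,z clamp [2.7 0.2 0.1] w 0.0005 toolz [0.105 0.994 0.   ]
```

Sliding at about 3 N. The bite is expected near TCP -235.

```bash
python3 -m creep '[[[0,0,-1],0,0],[[0,0,-1],0,0],[[0,0,0],0,0]]'
python3 -m creep '[[[0,0,-1],0,0],[[0,0,0],0,0]]'
python3 -m creep '[[[0,0,-1],0,0],[[0,0,0],0,0]]'
python3 - <<'E'
from h import *
st()
E
```

```text
time: 15.15
position: [0.5214, -0.3446, 0.0602]
tool_rot: [-0.705, 0.038, -0.037, 0.707]
ft_force: [1.6, 5.2, -1.4]
grip_width: 0.0006
time: 15.35
position: [0.5211, -0.3447, 0.06]
tool_rot: [-0.705, 0.038, -0.037, 0.707]
ft_force: [0.9, 6.0, -0.9]
grip_width: 0.0006
time: 15.55
position: [0.5209, -0.3447, 0.0599]
tool_rot: [-0.704, 0.038, -0.037, 0.708]
ft_force: [1.1, 7.6, -1.4]
grip_width: 0.0008
t 15.55 tcp clamp [-2.32e+02 -1.00e-01  5.99e+01] F x,y,z clamp [ 7.6 -0.3 -1.4] w 0.0008 toolz [0.106 0.994 0.005]
```

The bar has stopped while the force builds, so a tooth has bitten. I'll press a little more to confirm it holds.

```bash
python3 -m creep '[[[0,0,-1],0,0],[[0,0,-1],0,0],[[0,0,-1],0,0],[[0,0,0],0,0],[[0,0,0],0,0]]'
python3 - <<'E'
from h import *
st()
c=robot.camera("scene");crop(c,"sc14.png",(220,220,390,360),4)
s=robot.camera("side");crop(s,"sd14.png",(295,270,345,320),10)
E
```

```text
time: 16.05
position: [0.5199, -0.3447, 0.0592]
tool_rot: [-0.702, 0.039, -0.036, 0.71]
ft_force: [2.4, 13.2, -0.4]
grip_width: 0.0003
t 16.05 tcp clamp [-232.1    0.8   59.2] F x,y,z clamp [13.4 -1.  -0.4] w 0.0003 toolz [0.106 0.994 0.01 ]
```

View pics/sc14.png

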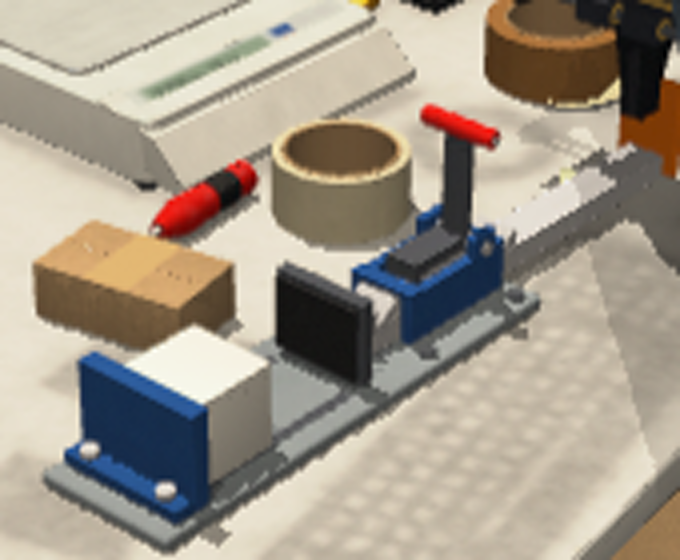

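View pics/sd14.png

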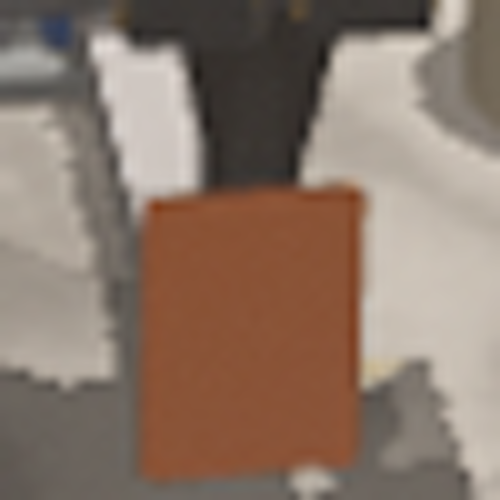

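A 13 N pull is held with no movement. Now I'll unload, back off and lift clear.

```bash
python3 -m creep '[[[0,0,2],0,0],[[0,0,3],0,0],[[0,0,4],0,0],[[0,0,5],0,0],[[0,0,4],0,0],[[0,0,0],0,0],[[0,0,0],0,0]]'
python3 - <<'E'
from h import *
st()
E
python3 -m creep '[[[0,-10,0],0,0],[[0,-20,0],0,0],[[0,-20,0],0,0],[[0,-20,0],0,0],[[0,-20,0],0,0],[[0,-20,0],0,0],[[0,-10,0],0,0],[[0,0,0],0,0]]'
python3 - <<'E'
from h import *
st()
c=robot.camera("scene");crop(c,"sc15.png",(220,220,390,360),4)
s=robot.camera("side");crop(s,"sd15.png",(265,195,385,315),5)
for n,cc,b in(("scene",c,(320,230,390,260)),("side",s,(265,220,385,320))):
    print(n,blobs(cc,(0,160,80),(5,255,255),b))
E
```

```text
time: 16.85
position: [0.5232, -0.3331, 0.0607]
tool_rot: [0.706, -0.037, 0.037, -0.706]
ft_force: [1.2, 0.3, 0.3]
grip_width: 0.0004
t 16.85 tcp clamp [-220.1   -1.2   60.7] F x,y,z clamp [ 0.4 -1.2  0.3] w 0.0004 toolz [ 0.105  0.995 -0.001]
time: 17.65
position: [0.5239, -0.3337, 0.1827]
tool_rot: [0.707, -0.036, 0.038, -0.705]
ft_force: [0.1, 0.7, 0.2]
grip_width: 0.0004
t 17.65 tcp clamp [-220.7   -2.   182.7] F x,y,z clamp [ 0.7 -0.1  0.2] w 0.0004 toolz [ 0.105  0.994 -0.003]
scene [([325, 246, 20, 11, 93], [334.1, 251.2])]
side [([298, 229, 18, 4, 69], [306.1, 230.5]), ([368, 251, 9, 6, 31], [371.9, 253.7]), ([379, 262, 6, 5, 15], [381.5, 264.2])]
```

View pics/sc15.png

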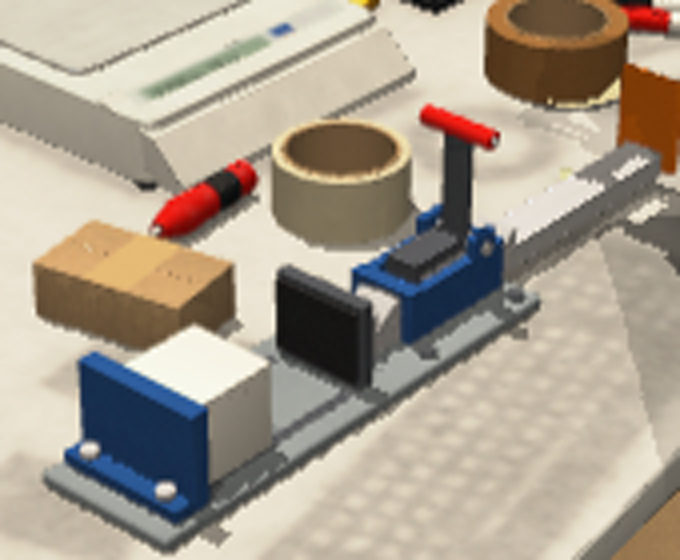

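View pics/sd15.png

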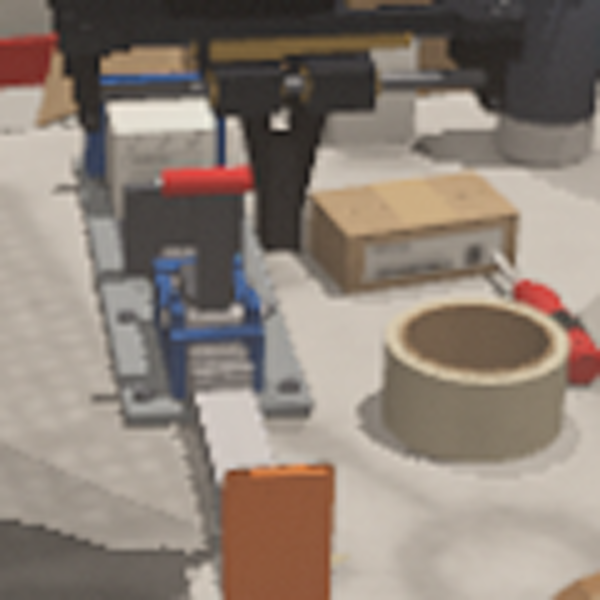

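```bash
python3 - <<'E'
from h import *
c=robot.camera("scene");s=robot.camera("side")
x,e=tri([ray(c,335,251.6),ray(s,306.9,230.9)]);print("roller",cl(x),np.round(e,4))
f=lambda x,y,z:cl(onz(c,x/4+220,y/4+220,z))
print("jaw",f(278,272,.069),f(359,312,.069),f(358,387,.011),"box",f(270,366,.068),f(272,445,.01))
print("tail back",cl(onz(s,223/5+265,470/5+195,.085)),cl(onz(s,333/5+265,466/5+195,.085)))
robot.hand_in()
E
```

```text
roller [-29.6   2.1 126.1] [0.0004 0.0004]
jaw [106.7 -28.8  69. ] [109.3  37.9  69. ] [103.1  32.7  11. ] box [185.6  36.7  68. ] [181.   33.6  10. ]
tail back [-248.7   25.4   85. ] [-251.4  -22.8   85. ]
the job is handed in; nothing more can be done
```

The ratchet clamp is open and holding on a tooth, with the jaw more than 7 cm off the white box. I handed the job in at about 18 s.

- **Sequence:** I swung the lever over until the pawl rested open at 0.9 (roller measured at x -91.5, z 96 mm). I then dragged the bar back by its tail plate to about x = -38 mm and swung the lever back so the pawl dropped. Last, I tugged the bar gently until it stopped; at 13 N it did not move.
- **Pawl:** the last check puts the roller at x = -29.6, z = 126 mm, which is pawl angle 0 with the nose at a tooth root.
- **Bar and gap:** the tail plate and jaw put the bar at about -45 to -50 mm, which fits the -48 bite. The gap from jaw to box measures about 75 mm.
- **Bystanders:** the white box, brown carton, beige tape roll and screwdriver look unmoved in the last scene picture. I did not check the mouse, the brown tape roll or the small white carton separately. The gripper was clear of everything at hand-in.
- **Disagreement:** the estimates of the bar's position from the tool, the tail plate and the jaw differed by 3 to 5 mm. That is too little to change which tooth it bit on.

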